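# Fold open the toy shop's bifold cupboard

## Task

The shop is opening: take the upright bar handle of the cupboard with the bifold (two-panel) door and pull, so that both panels fold together along the track and the door stands fully open, then let go. Leave the other cupboard, with the one-piece door, shut, and do not push the yellow toy bus parked in front of it.

Things in the scene. Friction and masses are not known exactly. Their poses are not given: they have to be found in the camera images.
- bifold (a joint): Angle q (rad) of the bifold door's left panel out from its cupboard: 0 shut, stop 1.35; may start ajar. Two panels 145 mm wide, 14 thick. Seen from the robot the left one hinges at the front's left edge and opening turns it clockwise from above; the right one, hinged to it at the fold, turns as far anticlockwise, its end on the track. Hinge lines lie in the inner faces. Moves lightly, stays put.
- bifold_handle (a point): Grip point on the bifold's handle, an upright round 12 mm steel bar on the right panel, 120 to 230 mm above the table; the point is on its axis at 205 mm, 35 mm from the fold and 59 mm in front of the panel's inner face. Stand-offs at 140 and 170 mm; bar free above 175. Axes: x square into the panel, y along it to the fold, z up; heading = cupboard's heading + q. The bar may turn in the grip.
- plain_door (a joint): Opening angle (rad, 0 shut) of the other cupboard's one-piece door, 290 mm wide, with a like bar near its right edge. Both cupboards are wooden, fixed, 300 wide, 180 deep, 250 high, doors roughly to the robot, side by side in either order; only the bifold one has an aluminium track along its top front edge. Boxes up to 40 mm high lie on top, at the back.
- toy_bus: Yellow toy bus, 130 mm long, 55 wide, about 70 high, standing loose on the table in front of the one-piece door. Origin at the centre of its underside, x along its length.

How it is judged:
By the outcome, as a careful person would: the job done as asked, in the order asked, and still so for the second after the job is handed in, with the robot touching nothing.
It also fails if it takes over 34 s, if anything falls off the work surface, if the arm or the gripper's body presses on something with over 40 N, if the wrist force passes 120 N, or if a joint passes its speed limit or range.

## Robot

A 6-joint arm with a two-finger parallel gripper is mounted at the origin on the work surface. World frame = base frame: x ahead of the robot, y to its left, z up, the work surface at z = 0. Lengths are in m, angles in rad, forces in N, time in s.
With the tool pointing down it reaches from about 0.425 to 0.95 m from the base axis. Payload 3.5 kg.
Tool frame: the origin (TCP) lies midway between the tips of the shut fingers; the grasp point (between the pads) lies 19 mm behind it; z points along the fingers, y is the line along which they close (so a half turn about z gives the same grasp; the last joint's range is limited). The gripper opens to 85 mm and grips with 20 to 120 N. Pads are 22 mm wide; open, the fingers measure 114 mm over their backs; the gripper's body (76 mm by 85 mm) begins 54 mm behind the grasp point. The pads swing forward as they close: fully open they stand 13 mm farther back than shut.
Start: joints at [-1.465, 0.286, 1.577, -0, 1.279, -0.15], TCP at [0.171, -0.653, 0.231] pointing down, gripper open.
Joint ranges: [-2.77, 2.77], [-0.9, 2.22], [0.21, 2.48], [-1.53, 4.67], [0.24, 2.81], [-2.84, 2.84]. Speed limits (rad/s): [2.79, 2.79, 3.14, 3.14, 3.14, 3.14].

## Interface

Orientations are given as a unit quaternion [x, y, z, w].
In Python, from plant import ctrl gives the robot as it stands.
- The arm moves only by the tool send_rows, never from a script. Its argument "series" is a list that holds one entry, the list of rows, each a list of 7 numbers: the shift along the tool's x, y, z in cm, then the turn, a rotation vector about the tool's x, y, z in rad, then the opening, from -1 (shut) to 1 (fully open). In form: [[[x, y, z, rx, ry, rz, jaw], ...]]. A call has 1 to 10 rows; each row shifts and turns the commanded pose from where the row before left it, along the tool's axes as they then stand; what a row does not reach is not made up. A row lasts 1/8 s, in which the tool goes at most 62.5 mm and 10.7 degrees, less where a joint would pass 70% of its speed; a pose out of reach is approached as far as the arm can. A call is refused whole if a number of a shift passes 6.25 or a number of a turn 0.188, either way. A call with a gripper value outside its range is refused whole. The fingers move at their own pace and stop on an object; "force" is the grip in N (left out, the last holds). Time passes only in rows, so rows that do not move let the fingers close. It gives the time, the measured TCP pose, the force, the opening and the grip force at its end, in the units of the state.
- ctrl.get_state(): the state, without advancing time (a new reading comes with each control period).
- ctrl.read_camera(name): name is "scene" or "top" or "wrist"; returns a dict with "img" (400x640x3 uint8, red, green, blue), "fx", "fy", "cx", "cy" (pixels), "R" (3x3) and "t" (3): a world point X has camera coordinates R X + t; the wrist camera has in their place "hand_eye" (4x4, takes a point from camera to tool coordinates, whose origin is the TCP and whose axes are the flange's). Camera axes: x right, y down, z forward; pixel columns grow to the right and rows downward; lengths in m; the calibration is good to about 2 mm. A picture is of the moment at which its call begins: read the wrist's pose just before it. There is no depth.
- ctrl.sign_off(): hands the job in; it is judged then, once.
The state is a dict: "time": time; "qpos": joint angles; "dq": joint speeds; "joint_efforts": joint torques, N m; "eef_pos": TCP position; "tcp_rot": TCP orientation; "contact_force": force on the tool from outside, world axes, zero at the start; "wrist_torque": the same for the moment, N m; "opening": opening from 0.0 (shut) to 1.0 (fully open); "finger_force": force on a finger pad.
Only numpy, scipy, OpenCV 4.12 (cv2) and the standard library are available. Lean on these libraries where they do the work, as an engineer would, in place of code of your own. Each camera call takes 0.05 s, during which the arm holds its last target. There are 200 camera calls.

## Working session

There is one attempt and no reset: what is moved stays moved. The work goes in short steps, Python scripts to look and compute and a tool call to move; the robot and the scene stay as the last step left them, time stands still between calls to the robot, and variables do not carry over. Pictures are saved under pics/ and viewed, at most 10 in all, crops included, and the job is handed in when it is done.

Besides the shell and the picture viewer there is one more tool, called by a JSON object that holds its "api" and its "payload". send_rows: Moves the arm, as the interface text tells. Its arguments: {"type":"object","properties":{"series":{"type":"array"},"force":{"type":"number"}},"required":["series"]}

```bash
mkdir -p pics; ls; python3 - <<'E'
from plant import ctrl
import cv2,numpy as np,pickle
s=ctrl.get_state();print(s)
for n in("scene","top"):
    d=ctrl.read_camera(n);cv2.imwrite(f"pics/{n}0.png",d["img"][:,:,::-1]);pickle.dump(d,open(n+".pkl","wb"))
    print(n,d["fx"],d["cx"],d["cy"],np.round(-d["R"].T@d["t"],3),np.round(d["R"],3).tolist())
E
```

```text
pics
{'time': 0.0, 'qpos': array([-1.46500387e+00,  2.87187383e-01,  1.57818202e+00, -2.79907376e-05,
        1.27860084e+00, -1.49971650e-01]), 'dq': array([ 1.27692635e-04, -8.06404596e-04,  4.74847987e-04, -1.18423799e-03,
        1.25693661e-03, -1.32534476e-05]), 'joint_efforts': array([-7.27397833e-06, -4.05978513e+01, -2.92626411e+01, -1.45163431e-04,
        5.74058431e-03,  8.06004948e-06]), 'eef_pos': array([ 0.17073476, -0.65236754,  0.22992998]), 'tcp_rot': array([ 9.91833011e-01,  1.27537702e-01,  1.28637992e-05, -1.18880178e-03]), 'contact_force': array([ 0.91020144, -0.23603053, -0.26526164]), 'wrist_torque': array([-0.04110658, -0.023243  , -0.02035563]), 'finger_force': 0.0, 'opening': 0.9991525150765577}
scene 416.08960630590997 317.8506840260389 195.92133113022265 [ 0.676 -0.285  1.18 ] [[0.932, 0.363, 0.008], [0.346, -0.882, -0.319], [-0.109, 0.3, -0.948]]
top 394.78093072702484 321.2969357154343 194.09925168342156 [0.506 0.026 0.967] [[-0.007, -1.0, 0.0], [-0.998, 0.007, -0.06], [0.06, -0.001, -0.998]]
```

View pics/scene0.png

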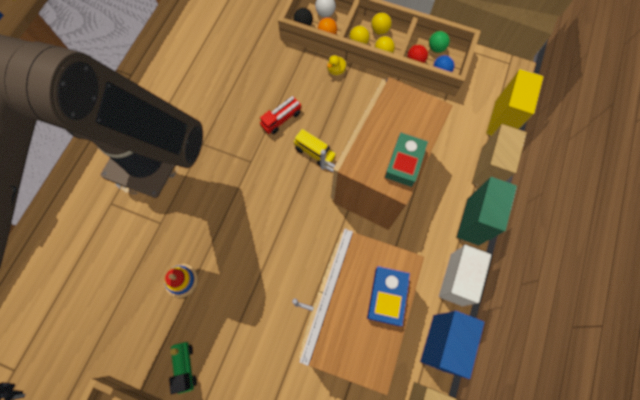

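View pics/top0.png

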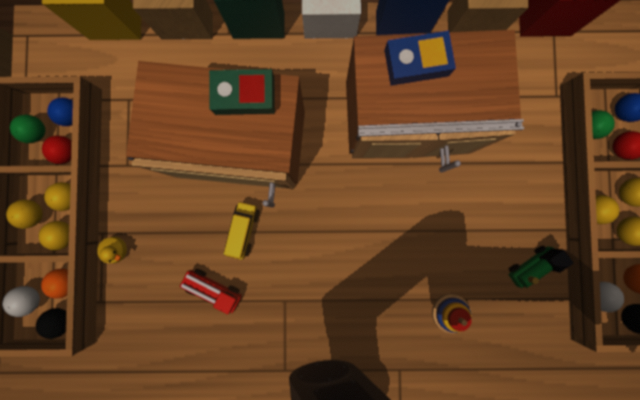

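```bash
python3 - <<'E'
import cv2
i=cv2.imread("pics/top0.png")[100:185,340:530];cv2.imwrite("pics/c1.png",cv2.resize(i,None,fx=4.2,fy=4.2,interpolation=cv2.INTER_CUBIC))
i=cv2.imread("pics/scene0.png")[220:375,270:430];cv2.imwrite("pics/c2.png",cv2.resize(i,None,fx=3.8,fy=3.8,interpolation=cv2.INTER_CUBIC))
E
```

```text
(no output)
```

View pics/c1.png

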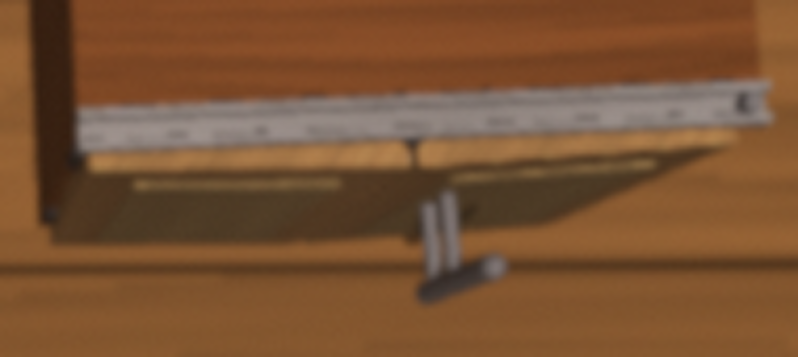

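View pics/c2.png

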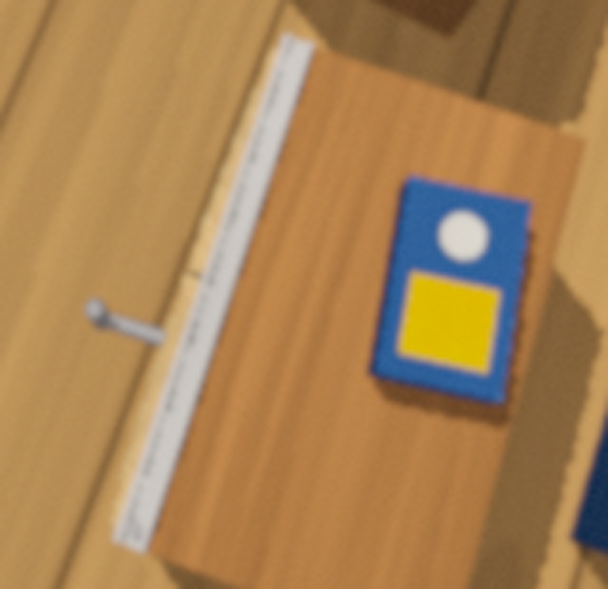

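The top view shows the bifold cupboard at right (track from (359,136) to (523,129)) and the bar top at (458,163). The scene view shows the bar top at (295,301) and the track along the front edge, from (345,229) to (300,362).

```bash
cat >h.py <<'E'
import numpy as np,pickle,cv2
T=pickle.load(open("top.pkl","rb"));S=pickle.load(open("scene.pkl","rb"))
def c1(u,v):return np.array([340+u/4.2-.4,100+v/4.2-.4])
def c2(u,v):return np.array([270+u/3.8-.4,220+v/3.8-.4])
def ray(d,p):
    r=d["R"].T@[(p[0]-d["cx"])/d["fx"],(p[1]-d["cy"])/d["fy"],1];return -d["R"].T@d["t"],r
def atz(d,p,z):
    c,r=ray(d,p);return c+r*(z-c[2])/r[2]
def tri(p,q):
    c,r=ray(T,p);e,s=ray(S,q);k=np.linalg.lstsq(np.c_[r,-s],e-c,rcond=None)[0]
    a=c+k[0]*r;b=e+k[1]*s;return (a+b)/2,np.linalg.norm(a-b)
E
python3 - <<'E'
from h import *
np.set_printoptions(precision=4,suppress=True)
for n,a,b in [("bar",(495,265),(95,308)),("Lout",(80,152),(285,35)),("Lin",(80,108),(313,45)),("Rout",(770,122),(115,540)),("Rin",(770,82),(148,552)),("fold",(415,140),(200,275))]:
    print(n,*tri(c1(*a),c2(*b)))
print("bar@.23",atz(T,c1(495,265),.23),atz(S,c2(95,308),.23))
for z in(.25,.26): print(z,*[atz(T,c1(*p),z) for p in[(80,152),(80,108),(770,122),(770,82)]])
print("panel tops z.245: left end, fold, right",*[atz(T,c1(*p),.245)for p in [(90,170),(412,168),(738,145)]])
print("scene fold outer",atz(S,c2(182,270),.245))
print("back corners",*[atz(T,p,.25) for p in[(354,35),(517,31)]])
# plain cupboard
print("plain front",*[atz(T,p,.25) for p in[(132,163),(294,182)]], "bus",atz(T,(239,230),.06))
E
```

```text
bar [ 0.6076 -0.2316  0.2289] 0.00035050002541182115
Lout [ 0.655  -0.0437  0.2543] 0.00018342558354250807
Lin [ 0.6732 -0.0439  0.2575] 0.0007764215529132648
Rout [ 0.6658 -0.3429  0.2564] 0.0005751485062379533
Rin [ 0.6839 -0.3423  0.2578] 0.0024943138060466376
fold [ 0.6595 -0.1927  0.2463] 0.0031668288337227688
bar@.23 [ 0.6076 -0.2312  0.23  ] [ 0.6075 -0.2318  0.23  ]
0.25 [ 0.6558 -0.0442  0.25  ] [ 0.6753 -0.0444  0.25  ] [ 0.667  -0.3463  0.25  ] [ 0.6848 -0.347   0.25  ]
0.26 [ 0.6537 -0.0432  0.26  ] [ 0.6729 -0.0435  0.26  ] [ 0.6648 -0.3411  0.26  ] [ 0.6823 -0.3418  0.26  ]
panel tops z.245: left end, fold, right [ 0.6488 -0.049   0.245 ] [ 0.6488 -0.1906  0.245 ] [ 0.658  -0.3344  0.245 ]
scene fold outer [ 0.6474 -0.1945  0.245 ]
back corners [ 0.8458 -0.0379  0.25  ] [ 0.8514 -0.3422  0.25  ]
plain front [0.6084 0.3706 0.25  ] [0.5715 0.0747 0.25  ] bus [0.4795 0.2139 0.06  ]
```

```bash
cat >>h.py <<'E'
from scipy.spatial.transform import Rotation as R
Hd=np.array([.6642,-.0476]);h0=.0355
def u(a):return np.array([np.cos(a),np.sin(a)])
def bar(q):
    return Hd+.145*u(h0-q-np.pi/2)+.035*u(h0+q-np.pi/2)-.059*u(h0+q)
def down(hd):return R.from_matrix([[np.cos(hd),np.sin(hd),0],[np.sin(hd),-np.cos(hd),0],[0,0,-1]])
def rows(p,r,way,jaw):
    "way: list of (xyz,heading); rows in tool axes, cm, rounded, error carried on"
    for x,hd in way:
        a=np.round(r.inv().apply(np.array(x)-p)*100,2);w=np.round((r.inv()*down(hd)).as_rotvec(),3)
        print([*map(float,a),*map(float,w),jaw],end=",\n")
        p=p+r.apply(a)/100;r=r*R.from_rotvec(w)
def now():
    from plant import ctrl
    s=ctrl.get_state();return s["eef_pos"],R.from_quat(s["tcp_rot"])
E
python3 - <<'E'
from h import *
p,r=now();b=np.r_[.6076,-.2315,.32];a=np.r_[p[:2],.32]
w=[(p+(a-p)*k/2,.2557) for k in(1,2)]+[(a+(b-a)*k/13,.2557-.189*k/13) for k in range(1,14)]
w+=[(np.r_[b[:2],z],.067) for z in(.28,.24,.21,.19)]
rows(p,r,w,1)
for q in(0,.03,.3,.6,.9,1.2,1.35):print(q,bar(q))
E
```

```text
[0.0, -0.01, -4.5, -0.002, -0.0, 0.0, 1],
[0.0, -0.0, -4.5, -0.0, -0.0, 0.0, 1],
[4.07, -2.28, 0.01, -0.0, -0.0, 0.015, 1],
[4.04, -2.35, -0.0, -0.0, -0.0, 0.014, 1],
[4.0, -2.4, -0.0, -0.0, -0.0, 0.015, 1],
[3.97, -2.45, 0.0, -0.0, -0.0, 0.014, 1],
[3.93, -2.52, 0.0, -0.0, -0.0, 0.015, 1],
[3.89, -2.57, 0.0, -0.0, -0.0, 0.014, 1],
[3.86, -2.63, 0.01, -0.0, -0.0, 0.015, 1],
[3.81, -2.68, -0.0, -0.0, -0.0, 0.014, 1],
[3.78, -2.74, -0.0, -0.0, -0.0, 0.015, 1],
[3.74, -2.8, 0.0, -0.0, -0.0, 0.014, 1],
[3.7, -2.84, 0.0, -0.0, -0.0, 0.015, 1],
[3.65, -2.91, 0.01, -0.0, -0.0, 0.015, 1],
[3.61, -2.95, -0.0, -0.0, -0.0, 0.014, 1],
[0.0, -0.0, 4.0, -0.0, -0.0, -0.0, 1],
[0.0, -0.0, 4.0, -0.0, -0.0, -0.0, 1],
[-0.0, 0.0, 3.0, -0.0, -0.0, -0.0, 1],
[-0.0, 0.0, 2.0, -0.0, -0.0, -0.0, 1],
0 [ 0.61162583 -0.22958065]
0.03 [ 0.60841487 -0.23138449]
0.3 [ 0.58210607 -0.24003123]
0.6 [ 0.55991952 -0.23329249]
0.9 [ 0.54704804 -0.2099664 ]
1.2 [ 0.54464139 -0.17213661]
1.35 [ 0.54746718 -0.14879579]
```

{"api": "send_rows", "payload": {"series": [[[0, 0, -4.5, 0, 0, 0, 1], [0, 0, -4.5, 0, 0, 0, 1], [4.07, -2.28, 0, 0, 0, 0.015, 1], [4.04, -2.35, 0, 0, 0, 0.014, 1], [4, -2.4, 0, 0, 0, 0.015, 1], [3.97, -2.45, 0, 0, 0, 0.014, 1], [3.93, -2.52, 0, 0, 0, 0.015, 1], [3.89, -2.57, 0, 0, 0, 0.014, 1], [3.86, -2.63, 0, 0, 0, 0.015, 1], [3.81, -2.68, 0, 0, 0, 0.014, 1]]]}}

```text
time: 1.35
eef_pos: [0.4404, -0.3926, 0.3207]
tcp_rot: [0.998, 0.07, -0.0, -0.0]
contact_force: [0.1, -0.3, -0.5]
opening: 1.0
finger_force: 0.0
```

{"api": "send_rows", "payload": {"series": [[[3.78, -2.74, 0, 0, 0, 0.015, 1], [3.74, -2.8, 0, 0, 0, 0.014, 1], [3.7, -2.84, 0, 0, 0, 0.015, 1], [3.65, -2.91, 0, 0, 0, 0.015, 1], [3.61, -2.95, 0, 0, 0, 0.014, 1], [0, 0, 0, 0, 0, 0, 1], [0, 0, 0, 0, 0, 0, 1], [0, 0, 0, 0, 0, 0, 1]]]}}

```text
time: 2.35
eef_pos: [0.6069, -0.2331, 0.3212]
tcp_rot: [0.999, 0.033, -0.0, 0.0]
contact_force: [-0.1, 0.2, -0.4]
opening: 1.0
finger_force: 0.0
```

```bash
python3 - <<'E'
from h import *
from plant import ctrl
p,r=now();print(p,r.as_quat())
d=ctrl.read_camera("wrist");im=d["img"][:,:,::-1].copy()
Hm=d["hand_eye"]
pt=[]
for z in(.23,.205):
    c=np.linalg.inv(Hm)@np.r_[r.inv().apply(np.array([.6076,-.2315,z])-p),1]
    pt.append((d["fx"]*c[0]/c[2]+d["cx"],d["fy"]*c[1]/c[2]+d["cy"],c[2]))
print(pt)
cv2.imwrite("pics/w1.png",im)
w=[(np.r_[.6076,-.2315,z],.067) for z in(.28,.24,.21,.19)];rows(p,r,w,1)
E
```

```text
[ 0.60690412 -0.23305174  0.321196  ] [ 9.99466205e-01  3.26688909e-02 -2.19119336e-04  2.20140463e-05]
[(np.float64(318.5522253775529), np.float64(199.37035658541976), np.float64(0.24423036095226056)), (np.float64(318.8016539824375), np.float64(191.46013137830764), np.float64(0.26809858389821567))]
[0.08, -0.15, 4.12, 0.0, 0.0, -0.002, 1],
[0.0, -0.0, 4.0, 0.0, 0.0, 0.0, 1],
[0.0, -0.0, 3.0, 0.0, 0.0, 0.0, 1],
[0.01, -0.0, 2.0, 0.0, 0.0, 0.0, 1],
```

View pics/w1.png

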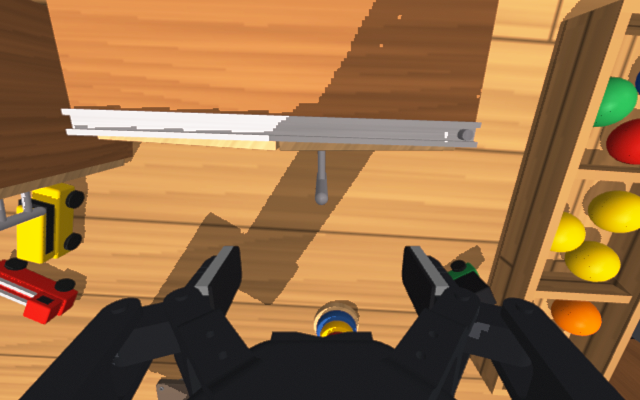

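The wrist view shows the bar top at (321,198), against a predicted (318.5,199.4), so it agrees to about 1.5 mm. I'll descend and grip.

{"api": "send_rows", "payload": {"series": [[[0.08, 0, 4.1, 0, 0, 0, 1], [0, 0, 4, 0, 0, 0, 1], [0, 0, 3, 0, 0, 0, 1], [0, 0, 2, 0, 0, 0, 1], [0, 0, 0, 0, 0, 0, 1], [0, 0, 0, 0, 0, 0, 1]]]}}

```text
time: 3.15
eef_pos: [0.6092, -0.2328, 0.1922]
tcp_rot: [0.999, 0.033, 0.001, 0.001]
contact_force: [0.4, -1.0, 0.2]
opening: 1.0
finger_force: 0.0
```

{"api": "send_rows", "payload": {"series": [[[0, 0, 0, 0, 0, 0, -1], [0, 0, 0, 0, 0, 0, -1], [0, 0, 0, 0, 0, 0, -1], [0, 0, 0, 0, 0, 0, -1], [0, 0, 0, 0, 0, 0, -1], [0, 0, 0, 0, 0, 0, -1], [0, 0, 0, 0, 0, 0, -1], [0, 0, 0, 0, 0, 0, -1]]], "force": 60}}

```text
time: 4.15
eef_pos: [0.6087, -0.2325, 0.1906]
tcp_rot: [0.999, 0.033, 0.0, 0.001]
contact_force: [0.8, -2.6, 1.5]
opening: 0.123
finger_force: 58.5
```

```bash
python3 - <<'E'
from h import *
p,r=now();print(p)
off=np.array([.6076,-.2315])*0
q0=.033
w=[]
for q in np.r_[.06,.1:1.351:.05,1.35]:
    w.append((np.r_[bar(q)+(p[:2]-bar(q0)),p[2]],.067+q-q0))
rows(p,r,w,-1)
E
```

```text
[ 0.60873944 -0.23250301  0.19062371]
[-0.29, 0.13, -0.0, 0.001, -0.001, -0.027, -1],
[-0.43, 0.15, -0.0, 0.0, 0.0, -0.04, -1],
[-0.53, 0.13, 0.0, 0.0, 0.0, -0.05, -1],
[-0.5, 0.06, 0.0, 0.0, 0.0, -0.05, -1],
[-0.48, -0.01, 0.0, 0.0, 0.0, -0.05, -1],
[-0.44, -0.07, 0.0, 0.0, 0.0, -0.05, -1],
[-0.41, -0.13, 0.0, 0.0, 0.0, -0.05, -1],
[-0.36, -0.19, 0.0, 0.0, 0.0, -0.05, -1],
[-0.31, -0.24, 0.0, 0.0, 0.0, -0.05, -1],
[-0.26, -0.29, 0.0, 0.0, 0.0, -0.05, -1],
[-0.19, -0.33, 0.0, 0.0, 0.0, -0.05, -1],
[-0.13, -0.36, 0.0, 0.0, 0.0, -0.05, -1],
[-0.06, -0.4, 0.0, 0.0, 0.0, -0.05, -1],
[0.0, -0.41, 0.0, 0.0, 0.0, -0.05, -1],
[0.08, -0.43, 0.0, 0.0, 0.0, -0.05, -1],
[0.14, -0.43, 0.0, 0.0, 0.0, -0.05, -1],
[0.23, -0.43, 0.0, -0.0, 0.0, -0.05, -1],
[0.29, -0.43, 0.0, -0.0, 0.0, -0.05, -1],
[0.36, -0.41, 0.0, -0.0, 0.0, -0.05, -1],
[0.44, -0.39, 0.0, -0.0, 0.0, -0.05, -1],
[0.5, -0.36, 0.0, -0.0, 0.0, -0.05, -1],
[0.56, -0.33, 0.0, -0.0, 0.0, -0.05, -1],
[0.62, -0.29, -0.0, -0.0, 0.0, -0.05, -1],
[0.68, -0.23, -0.0, -0.0, 0.0, -0.05, -1],
[0.73, -0.19, -0.0, -0.0, 0.0, -0.05, -1],
[0.77, -0.13, -0.0, -0.0, 0.0, -0.05, -1],
[0.82, -0.07, -0.0, -0.0, 0.0, -0.05, -1],
[-0.0, -0.0, -0.0, -0.0, 0.0, -0.0, -1],
```

{"api": "send_rows", "payload": {"series": [[[-0.29, 0.13, 0, 0, 0, -0.027, -1], [-0.43, 0.15, 0, 0, 0, -0.04, -1], [-0.53, 0.13, 0, 0, 0, -0.05, -1], [-0.5, 0.06, 0, 0, 0, -0.05, -1], [-0.48, -0.01, 0, 0, 0, -0.05, -1], [-0.44, -0.07, 0, 0, 0, -0.05, -1], [-0.41, -0.13, 0, 0, 0, -0.05, -1]]]}}

```text
time: 5.03
eef_pos: [0.5783, -0.2406, 0.1906]
tcp_rot: [0.981, 0.192, 0.001, 0.0]
contact_force: [2.5, -0.6, 0.2]
opening: 0.117
finger_force: 58.6
```

{"api": "send_rows", "payload": {"series": [[[-0.36, -0.19, 0, 0, 0, -0.05, -1], [-0.31, -0.24, 0, 0, 0, -0.05, -1], [-0.26, -0.29, 0, 0, 0, -0.05, -1], [-0.19, -0.33, 0, 0, 0, -0.05, -1], [-0.13, -0.36, 0, 0, 0, -0.05, -1], [-0.06, -0.4, 0, 0, 0, -0.05, -1]]]}}

```text
time: 5.78
eef_pos: [0.5574, -0.2307, 0.1906]
tcp_rot: [0.942, 0.336, 0.0, -0.0]
contact_force: [1.1, -1.8, 0.8]
opening: 0.124
finger_force: 58.6
```

```bash
python3 - <<'E'
from h import *
from plant import ctrl
p,r=now();s=ctrl.get_state();print(p,s["wrist_torque"],s["contact_force"],s["opening"],"plan",bar(.65)+[.6087-bar(.033)[0],-.2325-bar(.033)[1]])
cv2.imwrite("pics/t2.png",ctrl.read_camera("scene")["img"][:,:,::-1])
E
```

```text
[ 0.55737374 -0.230653    0.19061215] [-0.21438495 -0.30674061 -0.01879758] [ 1.13971099 -1.78434843  0.83384108] 0.12385179421024968 plan [ 0.5576888 -0.2314623]
```

View pics/t2.png

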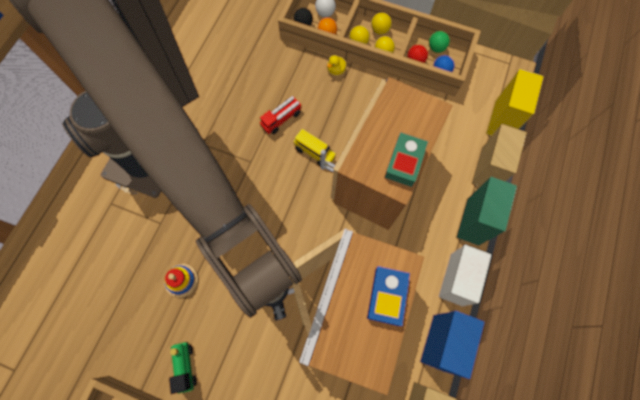

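The scene view shows the panels folding: the left panel runs from (348,232) to about (295,262), and the right one runs back to the track near (312,335). Forces are small, so I'll continue.

{"api": "send_rows", "payload": {"series": [[[0, -0.41, 0, 0, 0, -0.05, -1], [0.08, -0.43, 0, 0, 0, -0.05, -1], [0.14, -0.43, 0, 0, 0, -0.05, -1], [0.23, -0.43, 0, 0, 0, -0.05, -1], [0.29, -0.43, 0, 0, 0, -0.05, -1], [0.36, -0.41, 0, 0, 0, -0.05, -1], [0.44, -0.39, 0, 0, 0, -0.05, -1]]]}}

```text
time: 6.7
eef_pos: [0.5449, -0.1992, 0.1906]
tcp_rot: [0.869, 0.495, -0.001, -0.0]
contact_force: [-0.6, -1.1, 2.0]
opening: 0.12
finger_force: 58.8
```

{"api": "send_rows", "payload": {"series": [[[0.5, -0.36, 0, 0, 0, -0.05, -1], [0.56, -0.33, 0, 0, 0, -0.05, -1], [0.62, -0.29, 0, 0, 0, -0.05, -1], [0.68, -0.23, 0, 0, 0, -0.05, -1], [0.73, -0.19, 0, 0, 0, -0.05, -1]]]}}

```text
time: 7.32
eef_pos: [0.5445, -0.1648, 0.1906]
tcp_rot: [0.8, 0.599, -0.001, -0.001]
contact_force: [-2.4, -0.7, 3.3]
opening: 0.12
finger_force: 59.0
```

{"api": "send_rows", "payload": {"series": [[[0.77, -0.13, 0, 0, 0, -0.05, -1], [0.82, -0.07, 0, 0, 0, -0.05, -1], [0, 0, 0, 0, 0, 0, -1]]]}}

```text
time: 7.7
eef_pos: [0.5467, -0.1481, 0.1906]
tcp_rot: [0.769, 0.639, -0.001, -0.002]
contact_force: [-5.3, 1.2, 5.6]
opening: 0.124
finger_force: 59.4
```

```bash
python3 - <<'E'
from h import *
from plant import ctrl
p,r=now();s=ctrl.get_state();print(p,s["wrist_torque"],s["contact_force"],s["opening"],"plan",bar(1.35)+[.6087-bar(.033)[0],-.2325-bar(.033)[1]])
cv2.imwrite("pics/w3.png",ctrl.read_camera("wrist")["img"][:,:,::-1])
E
```

```text
[ 0.54671557 -0.14812071  0.19055291] [0.03573875 0.63198642 0.00543362] [-5.32805698  1.2077603   5.5734797 ] 0.12439907019729969 plan [ 0.54807069 -0.14973998]
```

View pics/w3.png

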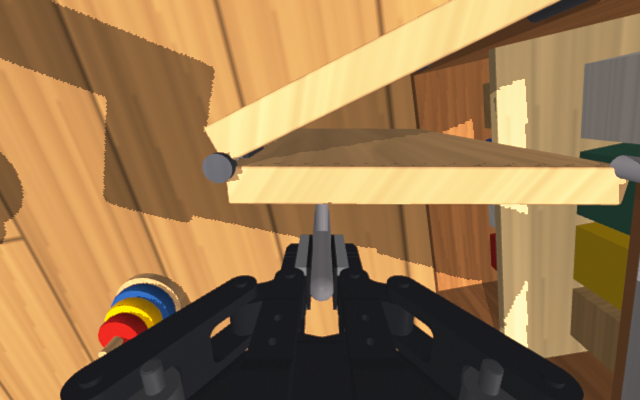

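The wrist view shows the panels folded almost together, with the fold at (220,167), about 26° between them, and the bar held between the pads. I'll nudge gently to confirm it is at the stop.

{"api": "send_rows", "payload": {"series": [[[0.3, -0.02, 0, 0, 0, -0.018, -1], [0, 0, 0, 0, 0, 0, -1]]]}}

```text
time: 8.0
eef_pos: [0.5467, -0.1481, 0.1906]
tcp_rot: [0.764, 0.645, -0.003, 0.0]
contact_force: [-6.3, -7.5, 5.2]
opening: 0.122
finger_force: 59.2
```

{"api": "send_rows", "payload": {"series": [[[0.3, -0.01, 0, 0, 0, -0.018, -1], [0, 0, 0, 0, 0, 0, -1]]]}}

```text
time: 8.25
eef_pos: [0.5467, -0.148, 0.1906]
tcp_rot: [0.758, 0.652, -0.005, 0.002]
contact_force: [-7.6, -14.8, 3.1]
opening: 0.119
finger_force: 59.1
```

It is at the stop: the force rises and the bar no longer moves. I'll relieve the push, let go and lift.

{"api": "send_rows", "payload": {"series": [[[-0.55, 0.03, 0, 0, 0, 0.036, -1], [0, 0, 0, 0, 0, 0, -1]]]}}

```text
time: 8.5
eef_pos: [0.5466, -0.1487, 0.1906]
tcp_rot: [0.77, 0.638, -0.001, -0.002]
contact_force: [-6.2, 0.0, 6.3]
opening: 0.119
finger_force: 59.5
```

{"api": "send_rows", "payload": {"series": [[[0, 0, 0, 0, 0, 0, 0.6], [0, 0, 0, 0, 0, 0, 0.6], [0, 0, 0, 0, 0, 0, 0.6], [0, 0, 0, 0, 0, 0, 0.6], [0, 0, 0, 0, 0, 0, 0.6], [0, 0, 0, 0, 0, 0, 0.6]]]}}

```text
time: 9.25
eef_pos: [0.5481, -0.1487, 0.1903]
tcp_rot: [0.77, 0.638, 0.0, -0.0]
contact_force: [-0.2, 0.7, -0.6]
opening: 0.803
finger_force: 0.0
```

{"api": "send_rows", "payload": {"series": [[[0, 0, -2, 0, 0, 0, 0.6], [0, 0, -3, 0, 0, 0, 0.6], [0, 0, -4, 0, 0, 0, 0.6], [0, 0, -4, 0, 0, 0, 0.6], [-4, 0, -2, 0, 0, 0, 0.6], [-5, 0, 0, 0, 0, 0, 0.6], [-5, 0, 0, 0, 0, 0, 0.6], [-5, 0, 0, 0, 0, 0, 0.6], [0, 0, 0, 0, 0, 0, 0.6]]]}}

```text
time: 10.38
eef_pos: [0.5118, -0.3385, 0.3415]
tcp_rot: [0.771, 0.636, -0.0, 0.001]
contact_force: [0.3, 0.2, 0.3]
opening: 0.8
finger_force: 0.0
```

```bash
python3 - <<'E'
from h import *
from plant import ctrl
s=ctrl.get_state();print(s["eef_pos"],s["contact_force"],s["opening"],s["time"])
a=ctrl.read_camera("top")["img"][:,:,::-1];b=ctrl.read_camera("scene")["img"][:,:,::-1]
cv2.imwrite("pics/f.png",np.vstack([a[:280,80:600],b[90:400,60:580]]))
E
```

```text
[ 0.51178543 -0.33849745  0.34151996] [0.30398122 0.16782555 0.27737439] 0.8004133269213395 10.375
```

View pics/f.png

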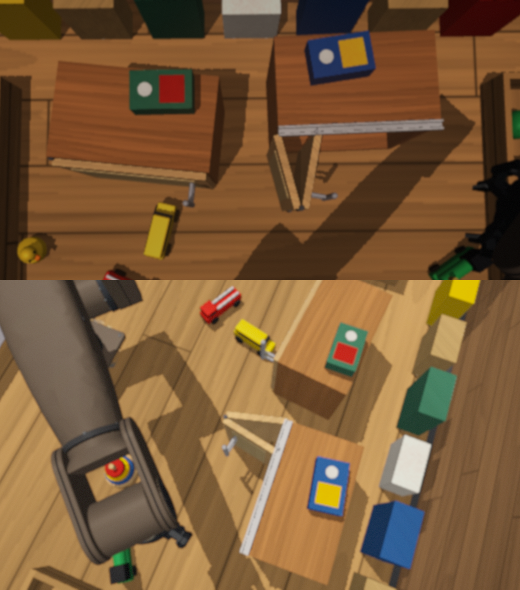

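The final views show both panels folded out at the stop (fold near (297,205) in the upper image). The plain door is shut, the bus is where it was, and the gripper is clear.

```bash
python3 -c "
from plant import ctrl
print(ctrl.sign_off())"
```

```text
the job is handed in; nothing more can be done
None
```

The bifold door stands fully open at its stop with the handle released and the gripper clear; the one-piece door is still shut, the bus was not touched, and the job was handed in at about 10.5 s.

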